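# Lock the display support bar with a ball-lock pin

## Task

Pull the display plinth's steel support bar out to its end stop so that its hole lines up with the sleeve's holes. Then take the ball-lock pin from the wooden rack with its side button squeezed in, push it gently down through the sleeve and bar until its collar sits flush on the sleeve, and let go so that the button springs out and the balls lock. Leave the other things on the table alone.

Things in the scene. Friction and masses are not known exactly. Their poses are not given: they have to be found in the camera images.
- plinth: Fixed plywood block 160 (x) x 260 (y) x 40 high; origin at the centre of its underside, z up. A dark steel sleeve stands on it; in it a bright steel bar slides out along plinth +y. The sleeve (bar with it) is screwed down through slotted feet, up to 12 mm either way along plinth y from nominal; this offset is NOT in any reading: find it by touch or eye. It stays fixed when handled.
- hole_nominal (a point): Nominal centre of the sleeve hole's mouth (plinth x 0, y 0), top face of the 50 x 50 top plate, 90 mm over the table. The real hole is up to 12 mm off along plinth y, exact in x and z. Vertical holes, diameter 14, edges chamfered, through three plates: top plate z 83 to 90, bar (30 wide) z 73.5 to 82.5, lower plate z 66 to 73; free below, down to the plinth's top at z 40.
- upright_nominal (a point): Where the top of the bar's upright is, nominally (same unmeasured offset), once the bar is at its stop: 95 mm to plinth +y of the hole. The upright, the handle to pull by, is a square steel post 18 x 18, z 82.5 to 144.5 over the table, with a 4 mm brass stub on top. With the bar at its stop its axis is exactly 95 mm from the real sleeve hole, at plinth x = 0: feeling it locates the hole.
- outrigger (a joint): How far the bar is pulled out along plinth +y, m: 0 pushed in; 0.060 at its rigid end stop, where the bar's hole is in line with the sleeve's. Sliding friction 2.5 N; it stays where it is left. The upright's axis is at plinth y = 35 mm + this value + the unmeasured offset.
- rack: Fixed wooden block 50 (x) x 110 (y) x 60 high, origin at the centre of its underside; two vertical 22 mm holes through it at y = -30 and +30. The ball-lock pin hangs in one, by its collar, a plain bright pin with a short round head (no button) in the other.
- pin: Loose ball-lock pin, 140 g, upright in the rack. Origin on its axis at the collar's underside, z up. Collar: diameter 32, z 0 to 5. Black grip block over it 20 (x) x 24 (y), z 5 to 47. On the block's +x face a bright thumb button 18 wide, z 14 to 44, 6 mm proud, pressed along -x; fully in it stands 1 mm proud (21 mm over both). Squeeze block and button together along x near z = 30.
- pin_grip (a point): Where to squeeze the pin: on its block, 30 mm above the collar's underside, midway along x between the block's -x face and the pressed button (0.5 mm to +x of the axis).
- pin_tip (a point): Centre of the pin's flat lower tip, on its axis 40 mm below the collar's underside. Shank diameter 12; the last 5 mm taper to 10 at the tip. Two balls stand 3.5 mm out of the shank on its +x and -x sides, z -26 to -31 from the collar: button out, they span 19 mm and cannot pass a 14 mm hole; button in, they are inside the shank. Seated, they spring out 2 mm below the lower plate.
- button (a joint): How far the pin's thumb button is pressed in, m: 0 out (balls out), 0.005 fully in (balls in). Its spring takes about 7 N to start and 10 N to hold in: grip with about 25 N.
- plain_pin: Bystander: the plain pin without a button, in the rack's other hole.
- dome: Bystander: small white ceramic dome, 64 mm across.
- bowl: Bystander: white bowl, 90 mm across.
- glass_form: Bystander: glass form, 72 mm across, 90 high.
- gourd: Bystander: black gourd shape, 72 mm across, 68 high.
- mallet: Bystander: hammer lying on the table.
- sketchbook: Bystander: black sketchbook lying on the table.
Mind the look-alikes: they are no part of the job. Leave any yellow look-alike of the pin alone.

How it is judged:
On the way, in this order (a step that is already met when the one before it is completed fails the run):
1. the bar is pulled out to its end stop (within 2 mm) (value of joint outrigger above 0.058 m), for 0.2 s.
2. the pin is lifted clear of the rack with its button held in (value of joint button above 0.004 m and height (world z) of pin_tip above 0.07 m), for 0.2 s.
3. the pin is through sleeve and bar with its button still held in (value of joint button above 0.004 m and height (world z) of pin_tip below 0.056 m and x of pin_tip in the frame of plinth between -0.006 and 0.006 m and y of pin_tip in the frame of plinth between -0.017 and 0.017 m), for 0.1 s.
At the end, for the whole second after the job is handed in: The bar is out at its stop (within 3 mm); the pin stands upright (within 0.1 rad) through sleeve and bar with its collar down on the sleeve's top plate (within 2 mm), its button out again (within 1 mm, so the balls are out below the lower plate), at rest and released (value of joint outrigger above 0.057 m and value of joint button below 0.001 m and height (world z) of pin between 0.086 and 0.092 m and x of pin_tip in the frame of plinth between -0.005 and 0.005 m and y of pin_tip in the frame of plinth between -0.017 and 0.017 m and angle between pin's own z axis and vertical below 0.1 rad and linear speed of pin below 0.01 m/s and contact force between the fingers and pin below 0.1 N); the robot touches nothing.
It fails at once if the pin is pressed on the sleeve, bar or plinth with more than 30 N (contact force between pin and plinth above 30 N).
It fails at once if another thing on the table, or the plain pin, is moved by more than 25 mm (distance of any of plain_pin, dome, bowl, glass_form, gourd, mallet, sketchbook from where it was at the start of the episode above 0.025 m).
It also fails if it takes over 64 s, if anything falls off the work surface, if the arm or the gripper's body presses on something with over 40 N, if the wrist force passes 120 N, or if a joint passes its speed limit or range.

## Robot

A 7-joint arm with a two-finger parallel gripper is mounted at the origin on the work surface. World frame = base frame: x ahead of the robot, y to its left, z up, the work surface at z = 0. Lengths are in m, angles in rad, forces in N, time in s.
With the tool pointing down it reaches from about 0.4 to 0.875 m from the base axis. Payload 19.3 kg.
Tool frame: the origin (TCP) lies at the centre of the arm's flange, where the gripper is bolted on; the fingertips stand 173 mm ahead of it and the grasp point (between the pads) lies 155 mm ahead of it (bot.grip_point_offset is the distance from the TCP to the grasp point, in m); z points along the fingers, x is the direction in which the jaws open and shut, and the axes are right-handed (so a half turn about z gives the same grasp; the last joint's range is limited). The gripper opens to 85 mm and grips with 20 to 120 N. Pads are 22 mm wide; open, the fingers measure 114 mm over their backs; the gripper's body (76 mm by 85 mm) begins 54 mm behind the grasp point. The pads swing forward as they close: fully open they stand 13 mm farther back than shut.
Start: joints at [1.13, 0.521, -0.036, 1.599, 0.021, 1.021, -0.113], TCP at [0.226, -0.583, 0.405] pointing down, gripper open.
Joint ranges: [-2.91, 2.91], [-0.3, 2.13], [-1.5, 1.42], [0.17, 2.43], [-1.26, 4.41], [0.16, 1.93], [-2.52, 2.52]. Speed limits (rad/s): [1.89, 1.89, 2.39, 2.39, 3.01, 3.01, 3.01].

## Interface

Orientations are given as [roll, pitch, yaw] about the fixed x, y, z axes, in that order (R = Rz(yaw) Ry(pitch) Rx(roll)).
In Python, from workcell import bot gives the robot as it stands.
- The arm moves only by the tool step_arm, never from a script. Its argument "plan" is a list that holds one entry, the list of rows, each a list of 4 numbers: the shift along the world's x, y, z in cm, then the turn about the world's z in rad. A call has 1 to 12 rows; each row is the pose to reach, as a shift and turn from the pose measured when the call began; what a row does not reach only later rows make up. A row lasts 1/12 s, in which the tool goes at most 41.7 mm and 7.16 degrees, less where a joint would pass 70% of its speed; a pose out of reach is approached as far as the arm can. A call with a gripper value outside its range is refused whole. "jaw" is the closure, from 0 (fully open) to 1 (shut), set as the call begins (left out, the last holds). The fingers move at their own pace and stop on an object; "force" is the grip in N (left out, the last holds). Time passes only in rows, so rows that repeat a pose let the fingers close. It gives the time, the measured TCP pose, the force and the opening at its end, in the units of the state.
- bot.observe(): the state, without advancing time (a new reading comes with each control period).
- bot.grab_frame(name): name is "scene" or "top" or "wrist"; returns a dict with "pixels" (480x640x3 uint8, blue, green, red), "mtx" (3x3 intrinsics, pixels), "R" (3x3) and "t" (3): a world point X has camera coordinates R X + t. Camera axes: x right, y down, z forward; pixel columns grow to the right and rows downward; lengths in m; the calibration is good to about 2 mm. A picture is of the moment at which its call begins. There is no depth.
- bot.job_done(): hands the job in, once; it reports no verdict.
The state is a dict: "clock": time; "qpos": joint angles; "qd": joint speeds; "joint_efforts": joint torques, N m; "position": TCP position; "tool_rot": TCP orientation; "force": force on the tool from outside, world axes, zero at the start; "moment": the same for the moment, N m; "grip_width": finger opening in m.
Only numpy, scipy, OpenCV 4.12 (cv2) and the standard library are available. Lean on these libraries where they do the work, as an engineer would, in place of code of your own. Each camera call takes 0.05 s, during which the arm holds its last target.

## Working session

There is one attempt and no reset: what is moved stays moved. The work goes in short steps, Python scripts to look and compute and a tool call to move; the robot and the scene stay as the last step left them, time stands still between calls to the robot, and variables do not carry over. Pictures are saved under pics/ and viewed, and the job is handed in when it is done.

Besides the shell and the picture viewer there is one more tool, called after "Emit:" in YAML: its name, and indented under it one key for each argument. step_arm: Moves the arm, as the interface text tells. Its arguments: {"type":"object","properties":{"plan":{"type":"array"},"jaw":{"type":"number"},"force":{"type":"number"}},"required":["plan"]}

```bash
mkdir -p pics; ls
cat > h.py <<'E'
from workcell import bot
import numpy as np, cv2
def grab(name,fn):
    f=bot.grab_frame(name); cv2.imwrite('pics/'+fn+'.png',f['pixels']); np.savez('pics/'+fn+'.npz',**{k:np.array(f[k]) for k in('pixels','mtx','R','t')}); return f
def load(fn): return dict(np.load('pics/'+fn+'.npz'))
def ray(f,u,v):
    K,R,t=f['mtx'],f['R'],np.array(f['t']).ravel()
    d=R.T@np.linalg.solve(K,[u,v,1.0]); c=-R.T@t
    return c,d/np.linalg.norm(d)
def onz(f,u,v,z):
    c,d=ray(f,u,v); return c+d*(z-c[2])/d[2]
def tri(rs):
    A=np.zeros((3,3));b=np.zeros(3)
    for c,d in rs:
        P=np.eye(3)-np.outer(d,d);A+=P;b+=P@c
    X=np.linalg.solve(A,b); return X,[np.linalg.norm((np.eye(3)-np.outer(d,d))@(X-c)) for c,d in rs]
def proj(f,X):
    p=f['mtx']@(f['R']@np.array(X)+np.array(f['t']).ravel()); return p[:2]/p[2]
E
python3 - <<'E'
from h import *
s=bot.observe(); print(s)
for n in('scene','top','wrist'):
    f=grab(n,n+'0'); c,_=ray(f,320,240); print(n,c.round(3),f['mtx'][0,0])
E
```

```text
pics
{'clock': 0.0, 'qpos': array([ 1.12975818,  0.5220355 , -0.03631416,  1.59998915,  0.0212319 ,
        1.02111388, -0.11277994]), 'qd': array([ 0.0007809 , -0.00094687, -0.000714  , -0.00197709,  0.00070385,
       -0.00058702, -0.00027683]), 'joint_efforts': array([ 3.67313496e-04, -9.27115417e+01,  1.98000446e+00, -3.69929338e+01,
        1.77946722e-02,  8.13127728e-03,  3.59621811e-05]), 'position': array([ 0.22641769, -0.58240082,  0.40411914]), 'tool_rot': array([ 3.14147592e+00,  1.15436406e-03, -1.19994330e+00]), 'force': array([-1.31843751, -0.1418138 ,  0.66372221]), 'moment': array([-0.00678034, -0.00702226,  0.06717509]), 'grip_width': 0.08582902745451175}
scene [ 1.164 -0.613  1.008] 522.5604749313964
top [0.279 0.018 1.719] 602.4558676069263
wrist [ 0.296 -0.555  0.374] 340.7946032306043
```

View pics/scene0.png

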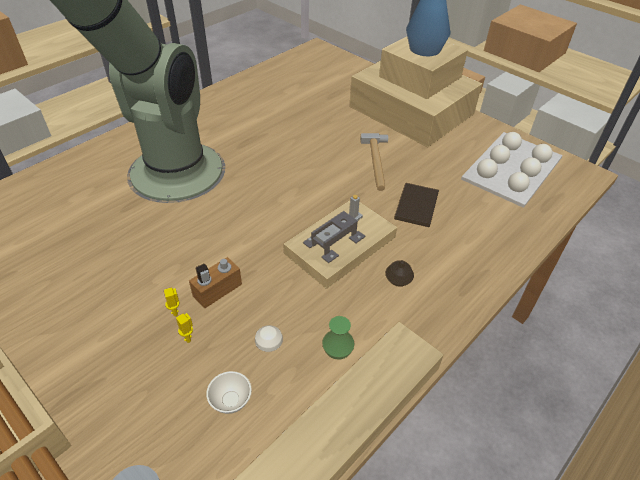

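View pics/top0.png

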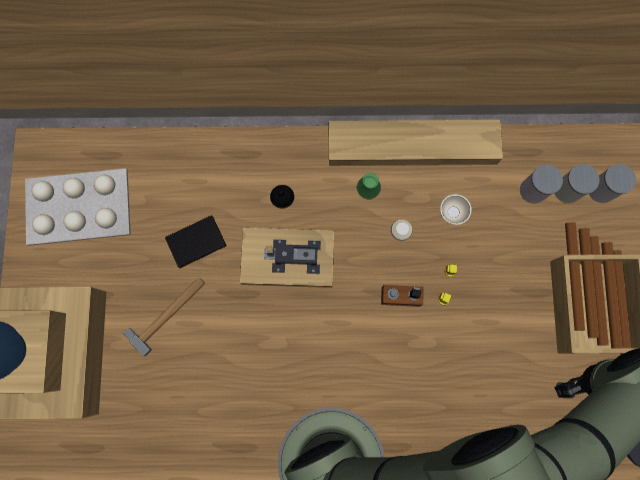

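View pics/wrist0.png

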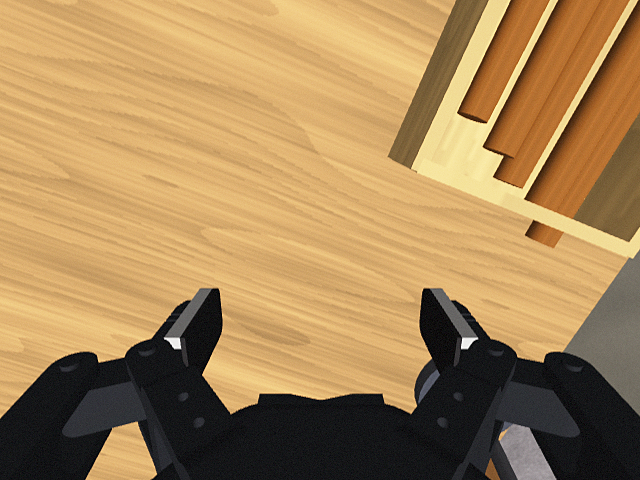

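Scene view: rack at about (215,282) with a black-topped pin (203,274) and a round-headed plain pin (224,265); yellow look-alikes at (171,299) and (184,326); plinth with sleeve at (335,232) and upright at (354,208). Top view: plinth (288,257), rack (403,295), black pin (416,293), plain pin (393,294), yellow look-alikes (452,269) and (446,298). I'll check close crops next.

Run:
```python
from h import *
t=load('top0');s=load('scene0')
a=cv2.resize(t['pixels'][220:295,230:345],None,fx=6,fy=6,interpolation=cv2.INTER_CUBIC)
b=cv2.resize(t['pixels'][275:315,370:465],None,fx=7,fy=7,interpolation=cv2.INTER_CUBIC)
cv2.imwrite('pics/cropA.png',a);cv2.imwrite('pics/cropB.png',b)
cv2.imwrite('pics/cropC.png',cv2.resize(s['pixels'][245:345,150:260],None,fx=6,fy=6,interpolation=cv2.INTER_CUBIC)[:600])
cv2.imwrite('pics/cropD.png',cv2.resize(s['pixels'][185:290,275:405],None,fx=5.7,fy=5.7,interpolation=cv2.INTER_CUBIC)[:600])
for n,(x0,x1,y0,y1),z in(('plinth',(225,350,215,300),.04),('rack',(370,432,275,315),.06)):
    hsv=cv2.cvtColor(t['pixels'],cv2.COLOR_BGR2HSV)[y0:y1,x0:x1]
    print(n,hsv[len(hsv)//2,::8].tolist())
print(cv2.cvtColor(t['pixels'],cv2.COLOR_BGR2HSV)[310:330:5,380:430:10].tolist())
```

```text
plinth [[15, 112, 144], [16, 113, 140], [16, 112, 161], [19, 96, 183], [19, 94, 179], [105, 22, 118], [108, 25, 124], [120, 33, 61], [115, 46, 61], [108, 21, 123], [109, 19, 109], [108, 21, 123], [18, 98, 159], [18, 98, 158], [16, 111, 138], [16, 111, 135]]
rack [[16, 114, 134], [17, 114, 119], [13, 159, 112], [103, 20, 113], [12, 163, 108], [160, 48, 16], [160, 23, 34], [15, 110, 132]]
[[[16, 113, 131], [16, 113, 129], [16, 111, 131], [16, 118, 128], [15, 112, 127]], [[16, 112, 144], [16, 111, 149], [16, 108, 153], [15, 112, 150], [15, 115, 142]], [[15, 106, 166], [16, 109, 162], [15, 109, 162], [16, 111, 159], [16, 110, 157]], [[15, 112, 155], [16, 114, 155], [16, 114, 155], [16, 115, 157], [16, 111, 156]]]
```

View pics/cropA.png

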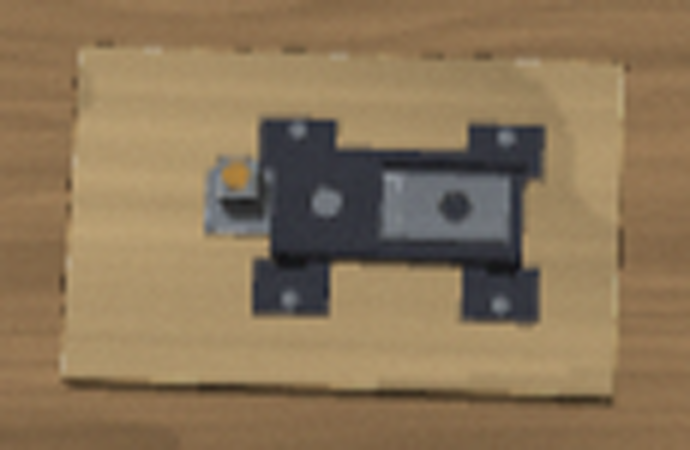

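View pics/cropB.png

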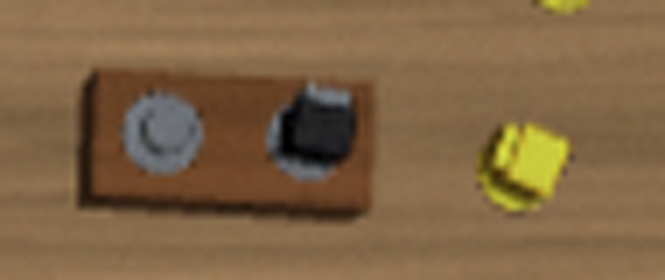

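View pics/cropC.png

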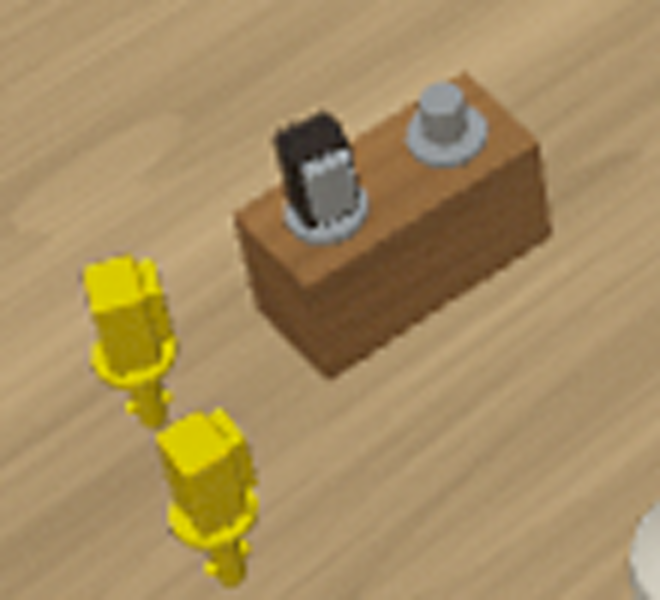

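View pics/cropD.png

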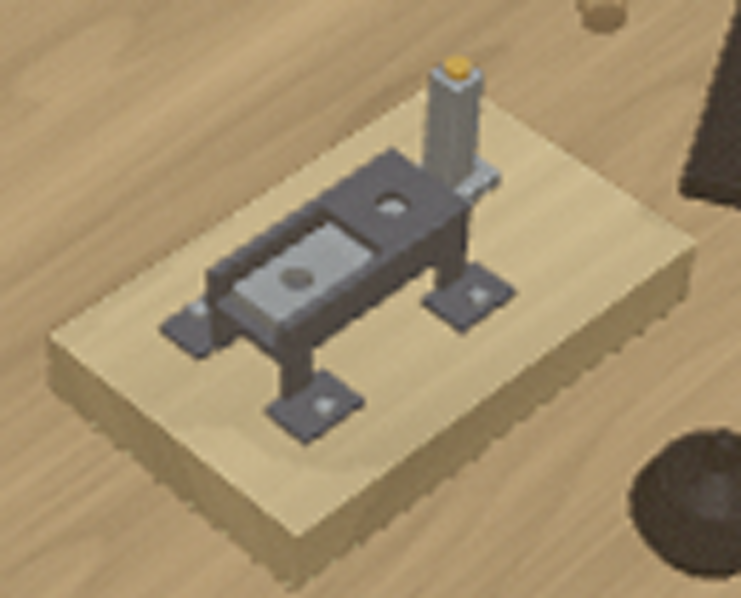

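Crops: candidates are black pin (416,293 top), plain pin (393,294), two yellow ones (452,269) and (446,298). The black-block pin with the bright side button facing +x is the right one. Upright's brass stub at about crop (237,175). Now for rough positions.

Run:
```python
from h import *
t=load('top0');s=load('scene0')
P=[(79,47),(622,64),(612,385),(68,375)]
pl=np.array([onz(t,230+(x+.5)/6-.5,220+(y+.5)/6-.5,.04) for x,y in P]); print(pl.round(4)); print('c',pl.mean(0).round(4))
v=(pl[0]+pl[3]-pl[1]-pl[2])/2; print('len',np.linalg.norm(v), 'yaw',np.arctan2(-v[0],v[1]), 'w',np.linalg.norm((pl[0]+pl[1]-pl[2]-pl[3])/2))
c=pl.mean(0)
# stub in two views
st=tri([ray(t,230+237.5/6-.5,220+175.5/6-.5),ray(s,275+457.5/5.7-.5,185+67.5/5.7-.5)]);print('stub',st)
ho=tri([ray(t,230+326.5/6-.5,220+202.5/6-.5),ray(s,275+391.5/5.7-.5,185+208/5.7-.5)]);print('hole',ho)
w=np.arctan2(-v[0],v[1]);R=np.array([[np.cos(w),-np.sin(w)],[np.sin(w),np.cos(w)]])
print('stub in plinth',R.T@(st[0]-c)[:2],'hole',R.T@(ho[0]-c)[:2])
Q=[(98,72),(373,84),(367,206),(91,196)]
rk=np.array([onz(t,370+(x+.5)/7-.5,275+(y+.5)/7-.5,.06) for x,y in Q]); print(rk.round(4),rk.mean(0).round(4))
v=(rk[0]+rk[3]-rk[1]-rk[2])/2;print('len',np.linalg.norm(v),'yaw',np.arctan2(-v[0],v[1]),'w',np.linalg.norm((rk[0]+rk[1]-rk[2]-rk[3])/2))
# pin black top: 
pb=tri([ray(t,370+322/7-.5,275+131/7-.5),ray(s,150+312/6-.5,245+130/6-.5)]);print('pin top',pb)
```

```text
[[ 0.6453  0.2459  0.04  ]
 [ 0.6354 -0.0123  0.04  ]
 [ 0.4824 -0.0062  0.04  ]
 [ 0.4885  0.248   0.04  ]]
c [0.5629 0.1188 0.04  ]
len 0.25631396297397113 yaw -0.031173950457721023 w 0.1549884654373901
stub (array([0.56424143, 0.16106045, 0.14839961]), [np.float64(0.0012285532330562501), np.float64(0.001228553233056119)])
hole (array([0.56239238, 0.12548863, 0.08648357]), [np.float64(0.000925560857051204), np.float64(0.0009255608570513258)])
stub in plinth [2.71584695e-05 4.22332202e-02] hole [-0.00071226  0.00662105]
[[ 0.4761 -0.1495  0.06  ]
 [ 0.4708 -0.2576  0.06  ]
 [ 0.4228 -0.2535  0.06  ]
 [ 0.4273 -0.1455  0.06  ]] [ 0.4492 -0.2015  0.06  ]
len 0.10818308212707352 yaw -0.04533808980895965 w 0.04858578741354568
pin top (array([ 0.44812013, -0.22810134,  0.10895709]), [np.float64(0.0013064133309723227), np.float64(0.001306413330972182)])
```

Consistent: the stub measures z 0.148 (expected 0.1485), the hole about 0.0865 (0.090), and the pin top 0.109 (0.107). The sleeve offset is about +6 to 7 mm. I'll move over the rack for a close wrist look.

Emit:
step_arm:
  plan:
    - [[1.5,3,0,-0.05],[3,6.5,0,-0.1],[4.5,10,0,-0.15],[6,13.5,0,-0.2],[7.5,17,0,-0.25],[9,20.5,0,-0.3],[10.5,24,0,-0.35],[12,27.5,0,-0.38],[13.5,31,0,-0.4],[15,34.5,0,-0.4],[16.5,37,0,-0.4],[17.5,38,0,-0.4]]
  jaw: 0

```text
clock: 1.15
position: [0.4025, -0.1989, 0.4044]
tool_rot: [-3.141, 0.002, -1.596]
force: [0.3, 1.0, 0.6]
grip_width: 0.0855
```

Run:
```python
from h import *
f=grab('wrist','w1'); s=bot.observe(); print(s['clock'],s['position'],s['tool_rot'],s['qpos'])
```

```text
1.2 [ 0.40388653 -0.19856986  0.40445034] [-3.14049383e+00  1.74661291e-03 -1.59496033e+00] [ 0.42449463  0.24654195 -0.11719426  2.03556183  0.03501607  0.86085574
 -1.30696115]
```

View pics/w1.png

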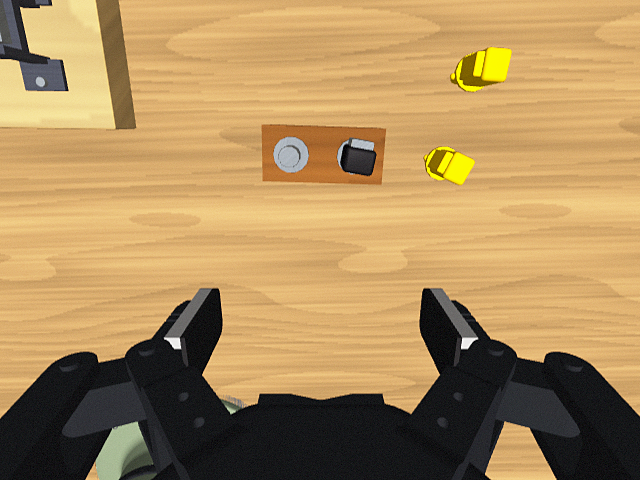

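Wrist view: rack at (323,154), black pin block at (359,160) with the bright button on its upper (+x) edge, plain pin at (291,154), yellow look-alikes to the right.

Run:
```python
from h import *
f=load('w1'); im=f['pixels']
hsv=cv2.cvtColor(im,cv2.COLOR_BGR2HSV)
m=((hsv[...,0]<14)&(hsv[...,1]>140)&(hsv[...,2]>60)).astype(np.uint8); 
x0,y0=240,110; roi=np.zeros_like(m); roi[110:200,240:410]=m[110:200,240:410]
c=max(cv2.findContours(cv2.morphologyEx(roi,cv2.MORPH_CLOSE,np.ones((25,25))),cv2.RETR_EXTERNAL,cv2.CHAIN_APPROX_NONE)[0],key=cv2.contourArea)
r=cv2.boxPoints(cv2.minAreaRect(c)); print(r)
W=np.array([onz(f,*p,.06) for p in r]); print(W.round(4),W.mean(0).round(4))
for i in range(2):print(np.linalg.norm(W[i]-W[i+1]),(W[i]-W[i+1]).round(4))
b=(hsv[...,2]<60).astype(np.uint8);roi=np.zeros_like(m);roi[130:185,330:385]=b[130:185,330:385]
c=max(cv2.findContours(roi,cv2.RETR_EXTERNAL,cv2.CHAIN_APPROX_NONE)[0],key=cv2.contourArea);print(cv2.boundingRect(c),cv2.minAreaRect(c))
cv2.imwrite('pics/cropE.png',cv2.resize(im[120:190,255:395],None,fx=5.5,fy=5.5,interpolation=cv2.INTER_CUBIC))
cc,_=ray(f,320,240);print('cam',cc,f['R'])
```

```text
[[260.33743 179.87791]
 [262.19315 124.20644]
 [385.05667 128.3019 ]
 [383.20096 183.97336]]
[[ 0.4285 -0.143   0.06  ]
 [ 0.4777 -0.1484  0.06  ]
 [ 0.4717 -0.257   0.06  ]
 [ 0.422  -0.2568  0.06  ]] [ 0.45   -0.2013  0.06  ]
0.0495152959456565 [-0.0492  0.0054  0.    ]
0.10876179787013958 [0.0061 0.1086 0.    ]
(340, 144, 36, 32) ((357.5, 159.49998474121094), (33.73197555541992, 27.45625877380371), 11.309932708740234)
cam [ 0.47763412 -0.20081827  0.37462707] [[-0.02407227 -0.99970658 -0.00269671]
 [-0.95534845  0.02220935  0.29464571]
 [-0.29449936  0.00966909 -0.95560276]]
```

View pics/cropE.png

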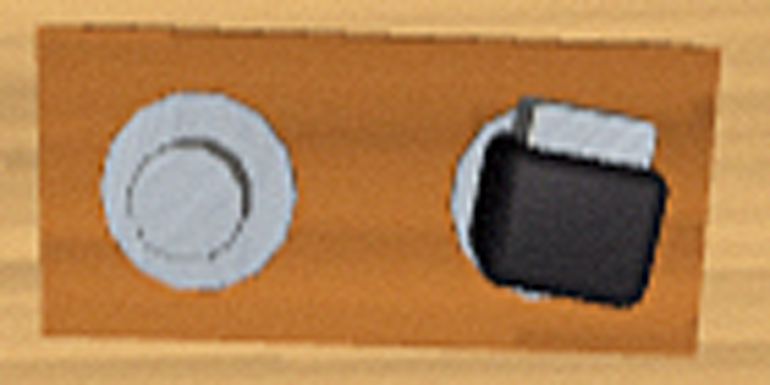

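Run:
```python
from h import *
f=load('w1'); 
def g(L,z):
    W=np.array([onz(f,255+(x+.5)/5.5-.5,120+(y+.5)/5.5-.5,z) for x,y in L]); print(W.round(4).tolist(),W.mean(0).round(4),[(np.linalg.norm(W[i]-W[(i+1)%4]).round(4)) for i in range(4)],[np.arctan2(*(W[i]-W[(i+1)%4])[:2]).round(3) for i in range(4)]); return W.mean(0)
g([(533,103),(656,125),(650,170),(530,150)],.104)
g([(517,142),(667,175),(638,307),(492,283)],.107)
# triangulate block top centre w/ scene
s=load('scene0'); t=load('top0')
print(tri([ray(f,255+579/5.5,120+227/5.5),ray(s,150+312/6-.5,245+130/6-.5),ray(t,370+322/7-.5,275+131/7-.5)]))
```

```text
[[0.4657, -0.2236, 0.104], [0.4623, -0.2408, 0.104], [0.4562, -0.2401, 0.104], [0.4593, -0.2232, 0.104]] [ 0.4609 -0.2319  0.104 ] [np.float64(0.0176), np.float64(0.0062), np.float64(0.0172), np.float64(0.0064)] [np.float64(0.195), np.float64(1.686), np.float64(-2.957), np.float64(-1.508)]
[[0.4606, -0.2211, 0.107], [0.4557, -0.2421, 0.107], [0.4373, -0.2384, 0.107], [0.4412, -0.2176, 0.107]] [ 0.4487 -0.2298  0.107 ] [np.float64(0.0215), np.float64(0.0187), np.float64(0.0212), np.float64(0.0197)] [np.float64(0.234), np.float64(1.77), np.float64(-2.956), np.float64(-1.39)]
(array([ 0.44847945, -0.2287668 ,  0.10952508]), [np.float64(0.0011595161098107844), np.float64(0.0017147272943289146), np.float64(0.0011706126633316885)])
```

Rack at (0.450,−0.201), pin at about (0.4485,−0.230) with yaw about −0.19. All of this agrees with the sizes given. Next, over the plinth.

Emit:
step_arm:
  plan:
    - [[0.8,3,0,0],[1.6,6.5,0,0],[2.4,10,0,0],[3.2,13.5,0,0],[4,17,0,0],[4.8,20.5,0,0],[5.6,24,0,0],[6.4,27.5,0,0],[7.2,30.5,0,0],[7.6,32,0,0],[7.6,32,0,0]]

```text
clock: 2.12
position: [0.4802, 0.1247, 0.4042]
tool_rot: [-3.141, 0.003, -1.591]
force: [-1.0, -0.0, -1.2]
grip_width: 0.085
```

Run:
```python
from h import *
f=grab('wrist','w2'); s=bot.observe(); print(s['clock'],s['position'],s['tool_rot'],s['force'])
cv2.imwrite('pics/w2b.png',cv2.resize(f['pixels'][:300,120:520],None,fx=2,fy=2,interpolation=cv2.INTER_CUBIC))
```

```text
2.1667 [0.47996251 0.12262007 0.40410937] [-3.14104185e+00  1.98895083e-03 -1.59248719e+00] [-0.49585671 -1.09856113 -0.688767  ]
```

View pics/w2b.png

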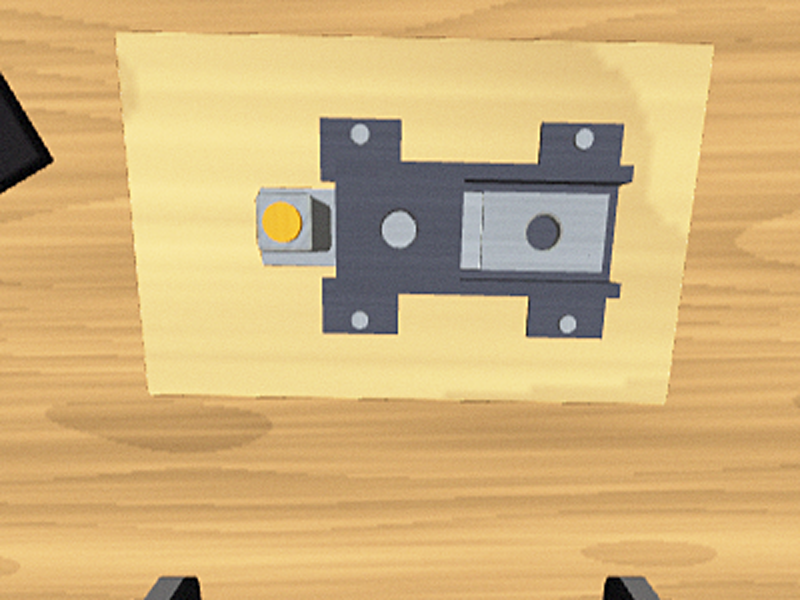

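Run:
```python
from h import *
f=load('w2'); s=load('scene0');t=load('top0')
q=lambda x,y:(120+(x+.5)/2-.5,(y+.5)/2-.5)
C=np.array([onz(f,*q(*p),.04) for p in [(116,32),(713,44),(666,404),(149,393)]]);c=C.mean(0)
v=(C[0]+C[3]-C[1]-C[2])/2;w=np.arctan2(-v[0],v[1]);R=np.array([[np.cos(w),-np.sin(w)],[np.sin(w),np.cos(w)]])
print(C.round(4).tolist(),c.round(4),np.linalg.norm(v),w,np.linalg.norm((C[0]+C[1]-C[2]-C[3])/2))
im=f['pixels'];hsv=cv2.cvtColor(im,cv2.COLOR_BGR2HSV)
m=((hsv[...,0]>12)&(hsv[...,0]<28)&(hsv[...,1]>170)).astype(np.uint8);m[:,:240]=0;m[:,290:]=0;m[:80]=0;m[150:]=0
M=cv2.moments(m,True);su=(M['m10']/M['m00'],M['m01']/M['m00']);print('stub px',su,M['m00'])
S=onz(f,*su,.1485);print('stub',S,R.T@(S-c)[:2], tri([ray(f,*su),ray(s,275+457.5/5.7-.5,185+67.5/5.7-.5),ray(t,230+237.5/6-.5,220+175.5/6-.5)]))
H=onz(f,*q(399,229),.09);print('hole',H,R.T@(H-c)[:2])
B=onz(f,*q(543,232),.0825);print('barhole',B,R.T@(B-c)[:2], 'd hole',R.T@(H-B)[:2])
print(R.T@(S-H)[:2])
```

```text
[[0.6462, 0.2462, 0.04], [0.6365, -0.0115, 0.04], [0.4776, -0.0063, 0.04], [0.4878, 0.2522, 0.04]] [0.562  0.1201 0.04  ] 0.2582787149534836 -0.03846482446767505 0.15874698574739882
stub px (260.7721088435374, 110.77210884353741) 294.0
stub [0.56341695 0.16154423 0.1485    ] [-0.00018008  0.04142509] (array([0.56390841, 0.16134306, 0.14814776]), [np.float64(0.0005446782587757869), np.float64(0.0012983704506283294), np.float64(0.0012484181724541016)])
hole [0.56203521 0.12531503 0.09      ] [-0.00016759  0.00516955]
barhole [0.55995483 0.06685321 0.0825    ] [ 1.74003451e-06 -5.33290322e-02] d hole [-0.00016933  0.05849858]
[-1.24882651e-05  3.62555351e-02]
```

Hole about (0.562,0.1255), plinth yaw about −0.036, stub (0.5636,0.1615). The stub-to-hole distance is 36.3 mm (expected 35) and the bar's hole is 58.5 mm off (expected 60), so they agree. I'll descend on the upright with the jaws along plinth y.

Emit:
step_arm:
  plan:
    - [[2.5,1.2,-1,0],[5,2.4,-2.5,-0.01],[7.5,3.6,-5,-0.015],[8.3,3.9,-8,-0.015],[8.3,3.9,-10.5,-0.015],[8.3,3.9,-11.9,-0.015],[8.3,3.9,-11.9,-0.015],[8.3,3.9,-11.9,-0.015]]

```text
clock: 2.83
position: [0.563, 0.1605, 0.285]
tool_rot: [3.141, 0.001, -1.609]
force: [0.3, -1.0, 0.7]
grip_width: 0.0855
```

Emit:
step_arm:
  plan:
    - [[0,0,0,0],[0,0,0,0],[0,0,0,0],[0,0,0,0],[0,0,0,0],[0,0,0,0],[0,0,0,0],[0,0,0,0]]
  jaw: 1
  force: 25

```text
clock: 3.5
position: [0.563, 0.1606, 0.2855]
tool_rot: [3.142, 0.001, -1.609]
force: [-1.2, -0.6, 6.5]
grip_width: 0.0175
```

Emit:
step_arm:
  plan:
    - [[0.03,0.7,0,0],[0.05,1.4,0,0],[0.08,2.2,0,0],[0.1,3,0,0],[0.13,3.8,0,0],[0.16,4.6,0,0],[0.18,5.2,0,0],[0.2,5.5,0,0],[0.2,5.5,0,0]]

```text
clock: 4.25
position: [0.5651, 0.2168, 0.2855]
tool_rot: [-3.141, 0.002, -1.607]
force: [4.2, 2.7, -2.1]
grip_width: 0.0179
```

Emit:
step_arm:
  plan:
    - [[0,0.1,0,0],[0,0.2,0,0],[0.02,0.3,0,0],[0.02,0.4,0,0],[0.02,0.5,0,0],[0.02,0.5,0,0]]

```text
clock: 4.75
position: [0.5653, 0.2204, 0.2855]
tool_rot: [3.141, -0.0, -1.609]
force: [0.0, -10.9, 3.8]
grip_width: 0.018
```

Emit:
step_arm:
  plan:
    - [[0,0.05,0,0],[0,0.1,0,0],[0,0.15,0,0],[0,0.15,0,0],[0,0.15,0,0]]

```text
clock: 5.17
position: [0.5655, 0.2207, 0.2855]
tool_rot: [3.141, -0.002, -1.61]
force: [1.3, -11.2, 3.0]
grip_width: 0.0177
```

Emit:
step_arm:
  plan:
    - [[0,0,0,0],[0,0,0,0],[0,0,0,0]]
  jaw: 0.75

```text
clock: 5.42
position: [0.5653, 0.2211, 0.2855]
tool_rot: [3.141, -0.001, -1.609]
force: [-0.0, -0.8, -0.5]
grip_width: 0.0215
```

Run:
```python
from h import *
f=grab('wrist','w3');grab('scene','s3'); s=bot.observe(); print(s['clock'],s['position'],s['tool_rot'],s['force'],s['moment'],s['grip_width'])
cv2.imwrite('pics/s3b.png',cv2.resize(load('s3')['pixels'][150:300,250:420],None,fx=4,fy=4,interpolation=cv2.INTER_CUBIC))
```

```text
5.5167 [0.56532556 0.22108267 0.28547418] [ 3.14083757e+00 -1.34888103e-03 -1.60945034e+00] [ 0.10842607 -0.04544264  0.29505031] [-0.00138219  0.02181302  0.00781819] 0.021433938691797817
```

View pics/s3b.png

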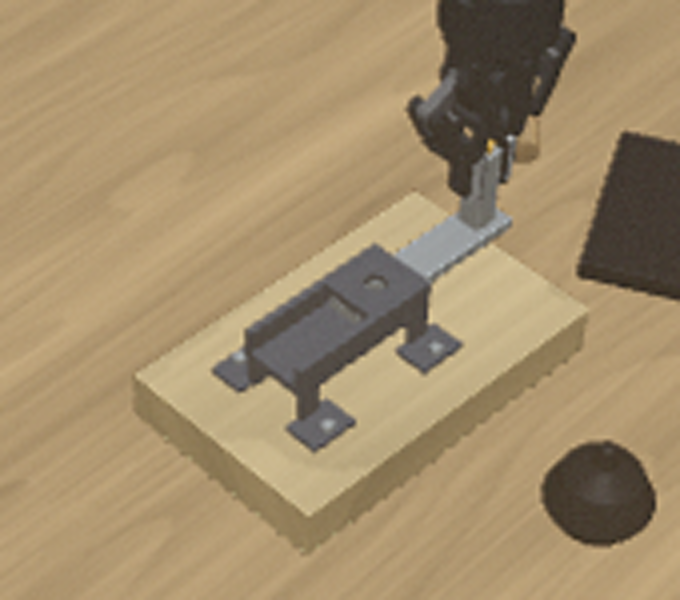

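View pics/w3.png

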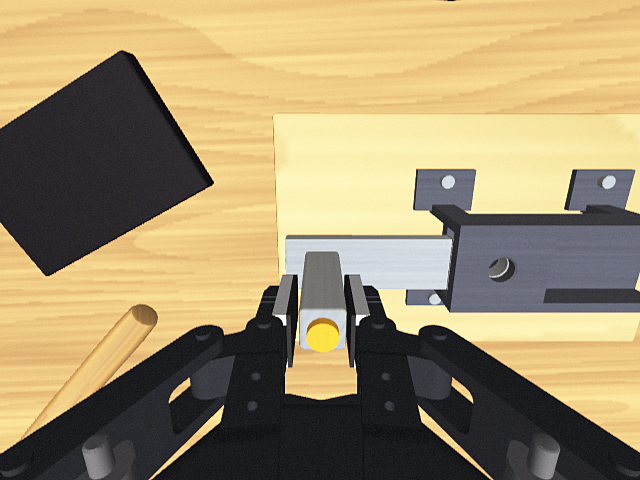

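The bar is at its stop: it moved 60.1 mm between grips, and the force rose to 11 N. The wrist view shows the upright between the pads and the bar visible through the hole at (501,269). Next I'll turn the jaws across x and feel the upright for its x.

Emit:
step_arm:
  plan:
    - [[0,0,0,0],[0,0,0,0],[0,0,0,0.1],[0,0,0,0.22],[0,0,0,0.34],[0,0,0,0.46],[0,0,0,0.58],[0,0,0,0.7],[0,0,0,0.82],[0,0,0,0.94],[0,0,0,1.06],[0,0,0,1.18]]
  jaw: 0

```text
clock: 6.52
position: [0.5653, 0.2212, 0.2855]
tool_rot: [3.141, -0.001, -0.423]
force: [-0.9, -0.2, 0.1]
grip_width: 0.0855
```

Emit:
step_arm:
  plan:
    - [[0,0,0,0.12],[0,0,0,0.24],[0,0,0,0.36],[0,0,0,0.4],[0,0,0,0.4],[0,0,0,0.4]]

```text
clock: 7.02
position: [0.5654, 0.221, 0.2854]
tool_rot: [3.141, -0.001, -0.026]
force: [-0.3, 0.1, 0.3]
grip_width: 0.0853
```

Emit:
step_arm:
  plan:
    - [[0,0,0,-0.01],[0,0,0,-0.01],[0,0,0,-0.01],[0,0,0,-0.01],[0,0,0,-0.01],[0,0,0,-0.01],[0,0,0,-0.01],[0,0,0,-0.01],[0,0,0,-0.01]]
  jaw: 1
  force: 25

```text
clock: 7.77
position: [0.5657, 0.221, 0.2856]
tool_rot: [3.141, -0.002, -0.036]
force: [5.4, -0.6, -0.7]
grip_width: 0.018
```

Run:
```python
from h import *
f=grab('wrist','w4'); s=bot.observe(); print(s['clock'],s['position'],s['tool_rot'],s['force'],s['moment'],s['grip_width'])
```

```text
7.8167 [0.56569606 0.22103573 0.2856331 ] [ 3.14143612e+00 -2.14982841e-03 -3.59108345e-02] [ 6.17501445  0.64316297 -0.40567907] [ 0.08701506 -0.92277285 -0.10318839] 0.01751919377172678
```

View pics/w4.png

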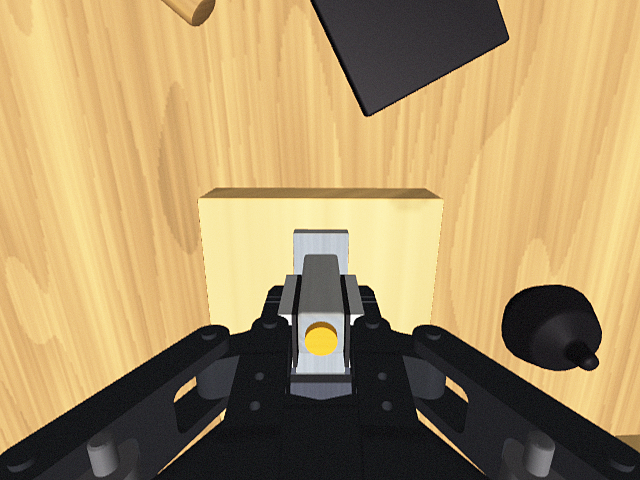

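Emit:
step_arm:
  plan:
    - [[0.03,0,0,0],[0.03,0,0,0],[0.03,0,0,0],[0.03,0,0,0]]

```text
clock: 8.15
position: [0.5658, 0.221, 0.2856]
tool_rot: [3.141, -0.002, -0.036]
force: [-0.3, 0.1, 2.8]
grip_width: 0.0174
```

Emit:
step_arm:
  plan:
    - [[0.03,0,0,0],[0.03,0,0,0],[0.03,0,0,0],[0.03,0,0,0]]

```text
clock: 8.48
position: [0.566, 0.2211, 0.2856]
tool_rot: [3.141, -0.001, -0.036]
force: [-4.4, -0.2, 4.7]
grip_width: 0.0175
```

Force balances at x=0.5658, so the hole should be near (0.5623, 0.1256). That matches vision (0.562, 0.1254). Open, rise, and go to the pin.

Emit:
step_arm:
  plan:
    - [[0,0,0,0],[0,0,0,0],[0,0,0,0],[0,0,2,0],[0,0,5,0],[-0.5,-1.5,7,0],[-1.4,-5,7,-0.02],[-2.3,-9,7,-0.04],[-3.2,-13,7,-0.06],[-4.1,-17,7,-0.08],[-5,-21,7,-0.1],[-5.9,-25,7,-0.12]]
  jaw: 0

```text
clock: 9.48
position: [0.5062, -0.0307, 0.3557]
tool_rot: [3.141, -0.002, -0.157]
force: [1.2, -0.8, 0.5]
grip_width: 0.0855
```

Run:
```python
from h import *
s=bot.observe(); print(s['clock'],s['position'],s['tool_rot'],s['grip_width'])
```

```text
9.4833 [ 0.5061997  -0.03074435  0.35571255] [ 3.14096568e+00 -1.87494945e-03 -1.56646171e-01] 0.08552078035952088
```

Emit:
step_arm:
  plan:
    - [[-1,-4,0,0],[-2,-8,0,-0.01],[-3.2,-12,0,-0.02],[-4.4,-16,0,-0.033],[-5.4,-19,0,-0.033],[-5.7,-19.9,0,-0.033],[-5.7,-19.9,0,-0.033],[-5.7,-19.9,0,-0.033]]

```text
clock: 10.15
position: [0.4493, -0.2295, 0.3558]
tool_rot: [3.141, -0.002, -0.19]
force: [0.8, 1.0, -0.6]
grip_width: 0.0855
```

Run:
```python
from h import *
f=grab('wrist','w5'); s=bot.observe(); print(s['clock'],s['position'],s['tool_rot'])
for p in [(.4487,-.2298,.107),(.45,-.2013,.06)]: print(proj(f,p))
cv2.imwrite('pics/w5b.png',cv2.resize(f['pixels'][200:460,200:440],None,fx=2.3,fy=2.3,interpolation=cv2.INTER_CUBIC))
```

```text
10.2 [ 0.44961896 -0.22876258  0.35579292] [ 3.14145603e+00 -2.30501908e-03 -1.88708121e-01]
[319.10159549 239.43660591]
[313.98489581 185.97275507]
```

View pics/w5b.png

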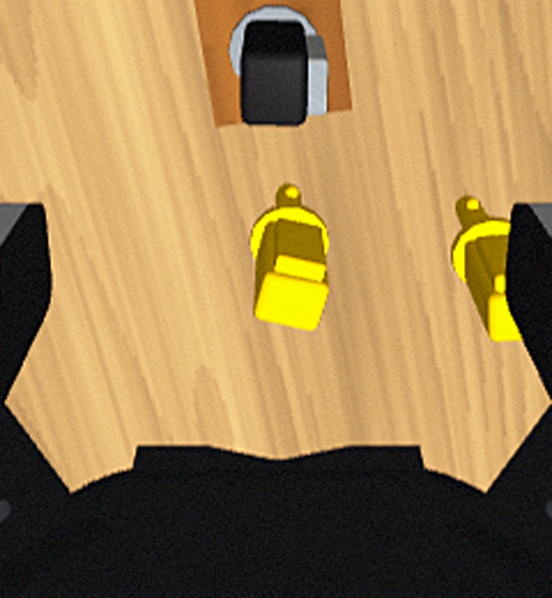

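The pin's block top sits at pixel (319,239), as projected, and its faces are square to the jaws. Descending.

Emit:
step_arm:
  plan:
    - [[0,-0.05,-3,0],[0,-0.05,-6,0],[0,-0.05,-9,0],[0,-0.05,-10.5,0],[0,-0.05,-11,0],[0,-0.05,-11,0],[0,-0.05,-11,0]]

```text
clock: 10.78
position: [0.4504, -0.2284, 0.2466]
tool_rot: [-3.142, -0.003, -0.187]
force: [0.6, -0.1, 1.4]
grip_width: 0.0855
```

Emit:
step_arm:
  plan:
    - [[0,0,0,0],[0,0,0,0],[0,0,0,0],[0,0,0,0],[0,0,0,0],[0,0,0,0],[0,0,0,0],[0,0,0,0],[0,0,0,0]]
  jaw: 1
  force: 26

```text
clock: 11.53
position: [0.4502, -0.2286, 0.2471]
tool_rot: [3.141, -0.003, -0.188]
force: [-3.2, 1.2, 11.8]
grip_width: 0.0202
```

Run:
```python
from h import *
f=grab('wrist','w6'); s=bot.observe(); print(s['clock'],s['position'],s['tool_rot'],s['force'],s['moment'],s['grip_width'])
```

```text
11.5833 [ 0.45023918 -0.22852225  0.2470532 ] [ 3.14107468 -0.00314428 -0.18741528] [-3.64000479  0.40352924 11.4613713 ] [ 0.14542593  0.77076522 -0.06770845] 0.02017928215830559
```

View pics/w6.png

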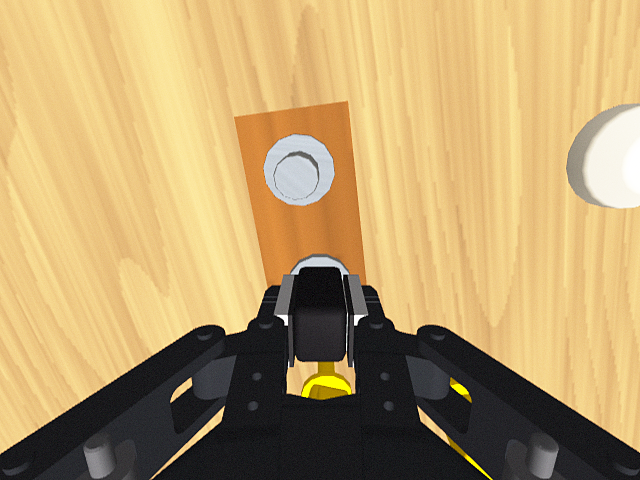

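Emit:
step_arm:
  plan:
    - [[0,0,1,0],[0,0,2.5,0],[0,0,4.5,0],[0,0,6.5,0],[0,0,8.5,0],[0,0,10,0],[0,0,11,0],[0,0,11,0],[0,0,11,0],[0,0,11,0],[0,0,11,0]]

```text
clock: 12.5
position: [0.4501, -0.2285, 0.3562]
tool_rot: [3.142, -0.002, -0.187]
force: [-0.9, -0.5, -1.9]
grip_width: 0.0201
```

Run:
```python
from h import *
f=grab('wrist','w7');g=grab('scene','s7'); s=bot.observe(); print(s['clock'],s['position'],s['tool_rot'],s['force'],s['moment'],s['grip_width'])
cv2.imwrite('pics/s7b.png',cv2.resize(g['pixels'][170:320,130:280],None,fx=4,fy=4,interpolation=cv2.INTER_CUBIC))
```

```text
12.6 [ 0.45017216 -0.22842978  0.35635945] [-3.14158166e+00 -2.07300654e-03 -1.87253687e-01] [ 0.72080516 -0.51957525 -0.68844098] [ 0.01111859 -0.01087223 -0.01959931] 0.020316234847370686
```

View pics/s7b.png

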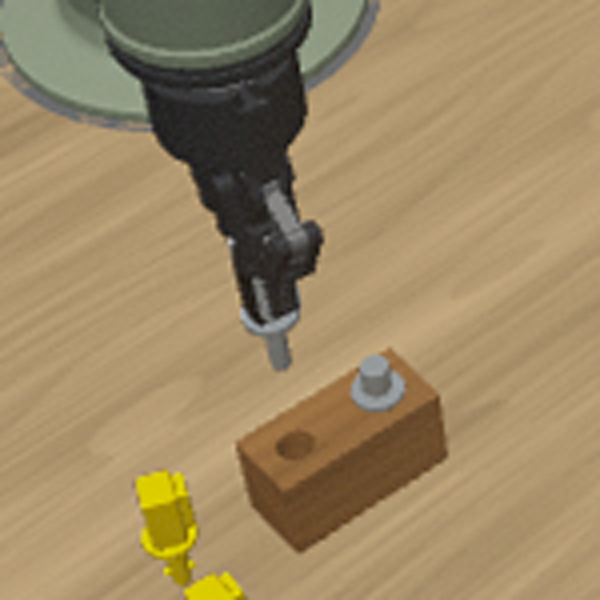

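View pics/w7.png

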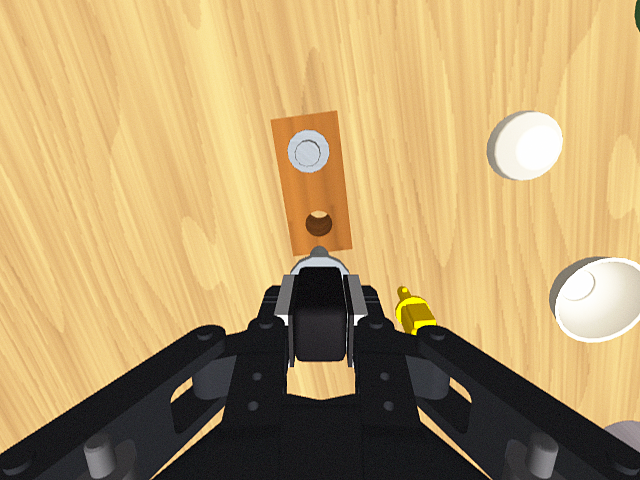

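The pin is lifted, with no balls showing on the shank (button in). The rack hole at (319,222) is empty. I'll measure where the pin sits relative to the tool.

Run:
```python
from h import *
f=load('w7');cv2.imwrite('pics/w7b.png',cv2.resize(f['pixels'][235:375,270:370],None,fx=4.2,fy=4.2,interpolation=cv2.INTER_CUBIC))
```

```text
(no output)
```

View pics/w7b.png

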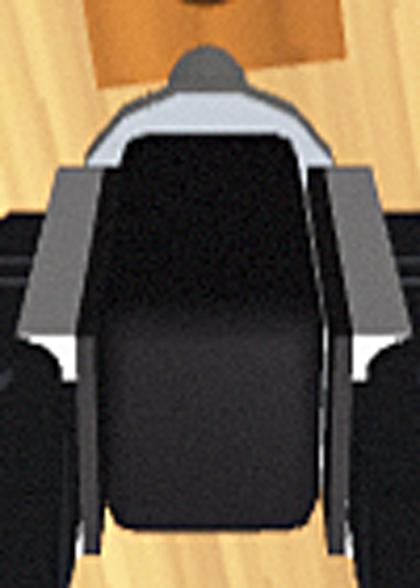

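Run:
```python
from h import *
f=load('w7'); T=np.array([.45017,-.22843,.35636]); w=-.187; pz=T[2]-.187
fw=np.array([-np.sin(w),np.cos(w)]); rt=np.array([np.cos(w),np.sin(w)])
q=lambda x,y:(270+(x+.5)/4.2-.5,235+(y+.5)/4.2-.5)
for n,p,z,o in [('collar front',(207,91),.005,16),('block bottom front',(207,134),.005,12),('tip front',(207,45),-.037,5.7),('block top back',(212,529),.047,-12),('block top front',(212,312),.047,12)]:
    X=onz(f,*q(*p),pz+z); d=(X[:2]-T[:2]); print(n,'fwd %.1f  axis fwd %.1f right %.1f'%(d@fw*1e3,d@fw*1e3-o,d@rt*1e3))
```

```text
collar front fwd 14.2  axis fwd -1.8 right -0.7
block bottom front fwd 8.9  axis fwd -3.1 right -0.7
tip front fwd 4.5  axis fwd -1.2 right -0.8
block top back fwd -11.9  axis fwd 0.1 right -0.2
block top front fwd 10.5  axis fwd -1.5 right -0.2
```

Emit:
step_arm:
  plan:
    - [[0.6,2,0,0],[1.6,5,0,0],[2.6,8,0,0],[3.6,11.2,0,0],[4.6,14.4,0,0],[5.6,17.6,0,0],[6.6,20.8,0,0],[7.6,24,0,0],[8.6,27,0,0],[9.5,30,0,0],[10.3,32.5,0,0],[10.9,34.3,0,0]]

```text
clock: 13.6
position: [0.5593, 0.1174, 0.3559]
tool_rot: [-3.141, -0.001, -0.185]
force: [-0.2, -0.1, -1.1]
grip_width: 0.0199
```

Emit:
step_arm:
  plan:
    - [[0.3,0.8,0,0],[0.4,1.2,0,0],[0.4,1.2,0,0],[0.4,1.2,0,0]]

```text
clock: 13.93
position: [0.5632, 0.1283, 0.3556]
tool_rot: [3.142, -0.001, -0.186]
force: [0.4, -0.1, -1.7]
grip_width: 0.0199
```

Run:
```python
from h import *
f=grab('wrist','w8');g=grab('scene','s8'); t=grab('top','t8'); s=bot.observe(); print(s['clock'],s['position'],s['tool_rot'],s['force'],s['grip_width'])
cv2.imwrite('pics/s8b.png',cv2.resize(g['pixels'][150:270,280:420],None,fx=5,fy=5,interpolation=cv2.INTER_CUBIC))
cv2.imwrite('pics/w8b.png',cv2.resize(f['pixels'][200:375,240:400],None,fx=3.4,fy=3.4,interpolation=cv2.INTER_CUBIC))
```

```text
14.0833 [0.56329975 0.1280672  0.35587878] [-3.14145776e+00 -1.37258404e-03 -1.86743434e-01] [-0.41533547  0.24581119 -1.19142439] 0.02019439598339043
```

View pics/s8b.png

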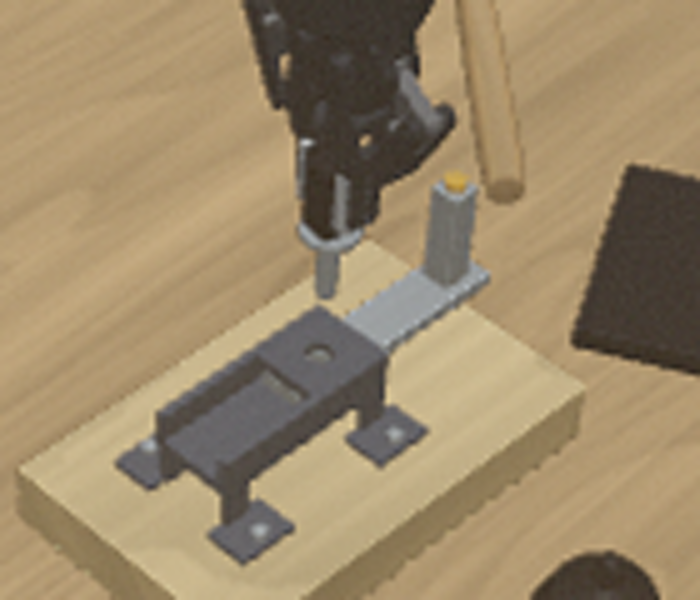

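View pics/w8b.png

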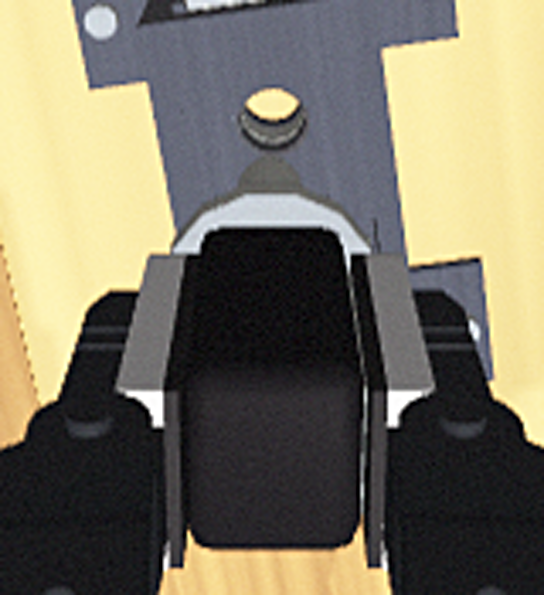

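Scene crop: pin tip at (326,293), hanging vertically above the hole at (320,352), with the bar out. Wrist crop: hole open right through at (271,117), tip front at (270,158). I'll compare hole and tip in this one view.

Run:
```python
from h import *
f=load('w8'); s=load('s8'); T=np.array([.5633,.12807,.35588]); w=-.187; pz=T[2]-.187
fw=np.array([-np.sin(w),np.cos(w)]); rt=np.array([np.cos(w),np.sin(w)])
q=lambda x,y:(240+(x+.5)/3.4-.5,200+(y+.5)/3.4-.5)
H=onz(f,*q(271.5,117.5),.09);print('hole w',H.round(4), 'from edges',onz(f,*q(271.5,87),.09).round(4),onz(f,*q(271.5,148),.09).round(4),onz(f,*q(239,117),.09).round(4),onz(f,*q(304,117),.09).round(4))
Hs=onz(s,280+320/5-.5,150+352.5/5-.5,.09);print('hole s',Hs.round(4))
X=onz(f,*q(270,157),pz-.037);tip=X[:2]-.0057*fw;print('tip w',tip.round(4),'tip rel TCP',(tip-T[:2])@fw,(tip-T[:2])@rt)
c=onz(f,*q(268,194),pz+.005);print('collar axis',c[:2]-.016*fw)
ts=onz(s,280+326/5-.5,150+294/5-.5,pz-.04);print('tip s',ts.round(4))
```

```text
hole w [0.5621 0.1263 0.09  ] from edges [0.5634 0.133  0.09  ] [0.5609 0.1195 0.09  ] [0.5553 0.1277 0.09  ] [0.569  0.1252 0.09  ]
hole s [0.5634 0.1267 0.09  ]
tip w [0.5621 0.127 ] tip rel TCP -0.0012728463613603457 -0.0009948880118839196
collar axis [0.56185526 0.12658146]
tip s [0.563  0.1284 0.1289]
```

Emit:
step_arm:
  plan:
    - [[0,-0.05,0,0],[0,-0.09,-0.8,0],[0,-0.09,-2,0],[0,-0.09,-3,0],[0,-0.09,-3.5,0],[0,-0.09,-3.6,0],[0,-0.09,-3.6,0],[0,-0.09,-3.6,0]]

```text
clock: 14.75
position: [0.5634, 0.1274, 0.32]
tool_rot: [-3.141, -0.001, -0.186]
force: [0.1, 0.6, -0.2]
grip_width: 0.0202
```

Run:
```python
from h import *
f=grab('wrist','w9'); s=bot.observe(); print(s['clock'],s['position'],s['tool_rot'],s['force'],s['grip_width'])
cv2.imwrite('pics/w9b.png',cv2.resize(f['pixels'][200:320,260:380],None,fx=4.8,fy=4.8,interpolation=cv2.INTER_CUBIC))
```

```text
14.8 [0.56340948 0.1273563  0.32017959] [-3.14116702e+00 -1.76056625e-03 -1.86539750e-01] [-1.04118799 -0.15149508 -1.77818988] 0.02020152994063646
```

View pics/w9b.png

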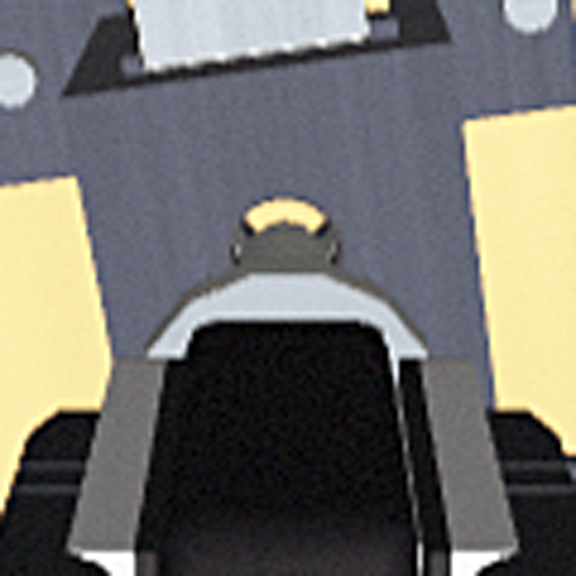

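Run:
```python
from h import *
f=load('w9'); T=np.array([.5634,.12736,.32018]); w=-.187; tz=T[2]-.227
fw=np.array([-np.sin(w),np.cos(w)]); rt=np.array([np.cos(w),np.sin(w)])
q=lambda x,y:(260+(x+.5)/4.8-.5,200+(y+.5)/4.8-.5)
h=onz(f,*q(286,197),.09);l=onz(f,*q(231,252),.09);r=onz(f,*q(341,252),.09)
for n,X in(('far',h),('l',l),('r',r)):print(n,((X[:2]-T[:2])@fw*1e3).round(2),((X[:2]-T[:2])@rt*1e3).round(2))
for z in(0,.005):
  X=onz(f,*q(284,223),tz+z);print('tip',((X[:2]-T[:2])@fw*1e3).round(2),((X[:2]-T[:2])@rt*1e3).round(2))
```

```text
far 5.47 -0.7
l -2.15 -7.89
r -2.13 6.5
tip 3.06 -0.95
tip 4.89 -0.93
```

The tip is within about 0.3 mm of the hole centre in both directions. Descending gently.

Emit:
step_arm:
  plan:
    - [[0.02,0,-0.1,0],[0.02,0,-0.2,0],[0.02,0,-0.3,0],[0.02,0,-0.4,0],[0.02,0,-0.4,0]]

```text
clock: 15.22
position: [0.5636, 0.1273, 0.316]
tool_rot: [-3.141, -0.002, -0.187]
force: [0.7, 0.2, -0.6]
grip_width: 0.0199
```

Emit:
step_arm:
  plan:
    - [[0,0,-0.1,0],[0,0,-0.2,0],[0,0,-0.25,0],[0,0,-0.25,0]]

```text
clock: 15.55
position: [0.5636, 0.1273, 0.3134]
tool_rot: [-3.141, -0.001, -0.187]
force: [-0.4, -0.3, -0.8]
grip_width: 0.0201
```

Emit:
step_arm:
  plan:
    - [[0,0,-0.1,0],[0,0,-0.2,0],[0,0,-0.25,0],[0,0,-0.25,0]]

```text
clock: 15.88
position: [0.5635, 0.1273, 0.3107]
tool_rot: [-3.141, -0.001, -0.187]
force: [-0.5, 0.3, -1.0]
grip_width: 0.0201
```

Emit:
step_arm:
  plan:
    - [[0,0,-0.1,0],[0,0,-0.2,0],[0,0,-0.3,0],[0,0,-0.3,0]]

```text
clock: 16.22
position: [0.5635, 0.1272, 0.3075]
tool_rot: [-3.142, -0.001, -0.187]
force: [0.1, -0.6, -0.7]
grip_width: 0.02
```

Emit:
step_arm:
  plan:
    - [[0,0,-0.1,0],[0,0,-0.2,0],[0,0,-0.3,0],[0,0,-0.3,0]]

```text
clock: 16.55
position: [0.5634, 0.1272, 0.3043]
tool_rot: [3.142, -0.001, -0.187]
force: [0.5, 0.1, -1.5]
grip_width: 0.02
```

Emit:
step_arm:
  plan:
    - [[0,0,-0.1,0],[0,0,-0.2,0],[0,0,-0.3,0],[0,0,-0.3,0]]

```text
clock: 16.88
position: [0.5634, 0.1272, 0.301]
tool_rot: [3.141, -0.001, -0.186]
force: [-0.4, 0.3, -0.8]
grip_width: 0.02
```

Emit:
step_arm:
  plan:
    - [[0,0,-0.1,0],[0,0,-0.2,0],[0,0,-0.3,0],[0,0,-0.3,0]]

```text
clock: 17.22
position: [0.5633, 0.1271, 0.2978]
tool_rot: [3.141, -0.0, -0.186]
force: [-0.2, -0.4, -0.5]
grip_width: 0.0201
```

Tip now at about 0.071 m, below the bar's hole, with no resistance. Continuing; x drifts −0.1 mm, so I'll hold it.

Emit:
step_arm:
  plan:
    - [[0.01,0,-0.1,0],[0.01,0.01,-0.2,0],[0.01,0.01,-0.3,0],[0.01,0.01,-0.3,0]]

```text
clock: 17.55
position: [0.5634, 0.1273, 0.2946]
tool_rot: [3.141, -0.0, -0.186]
force: [1.1, -0.0, -1.7]
grip_width: 0.0205
```

Emit:
step_arm:
  plan:
    - [[0.01,0,-0.1,0],[0.01,0.01,-0.2,0],[0.01,0.01,-0.3,0],[0.01,0.01,-0.3,0]]

```text
clock: 17.88
position: [0.5634, 0.1273, 0.2914]
tool_rot: [3.141, 0.0, -0.186]
force: [0.1, -0.8, -1.5]
grip_width: 0.0202
```

Emit:
step_arm:
  plan:
    - [[0.01,0,-0.1,0],[0.01,0.01,-0.2,0],[0.01,0.01,-0.3,0],[0.01,0.01,-0.3,0]]

```text
clock: 18.22
position: [0.5635, 0.1275, 0.2882]
tool_rot: [3.141, 0.0, -0.186]
force: [-0.2, 0.3, -2.4]
grip_width: 0.0203
```

Emit:
step_arm:
  plan:
    - [[0.01,0,-0.1,0],[0.01,0.01,-0.2,0],[0.01,0.01,-0.3,0],[0.01,0.01,-0.3,0]]

```text
clock: 18.55
position: [0.5635, 0.1275, 0.2849]
tool_rot: [3.141, 0.001, -0.186]
force: [-0.6, 0.0, -1.1]
grip_width: 0.0203
```

Emit:
step_arm:
  plan:
    - [[0.01,0,-0.1,0],[0.01,0.01,-0.2,0],[0.01,0.01,-0.3,0],[0.01,0.01,-0.3,0]]

```text
clock: 18.88
position: [0.5636, 0.1276, 0.2817]
tool_rot: [3.141, 0.001, -0.186]
force: [-0.3, 0.6, -0.8]
grip_width: 0.02
```

Emit:
step_arm:
  plan:
    - [[0,0,-0.1,0],[0,0,-0.2,0],[0,0,-0.3,0],[0,0,-0.3,0]]

```text
clock: 19.22
position: [0.5635, 0.1276, 0.2785]
tool_rot: [3.141, 0.001, -0.186]
force: [-0.8, -0.5, -1.9]
grip_width: 0.0202
```

Emit:
step_arm:
  plan:
    - [[0,0,-0.05,0],[0,0,-0.1,0],[0,0,-0.1,0],[0,0,-0.1,0]]

```text
clock: 19.55
position: [0.5635, 0.1276, 0.2775]
tool_rot: [3.141, 0.001, -0.186]
force: [0.8, 0.6, -0.6]
grip_width: 0.0202
```

Emit:
step_arm:
  plan:
    - [[0,0,-0.03,0],[0,0,-0.06,0],[0,0,-0.06,0],[0,0,-0.06,0]]

```text
clock: 19.88
position: [0.5635, 0.1276, 0.2772]
tool_rot: [3.141, 0.001, -0.186]
force: [-2.9, -0.3, 5.9]
grip_width: 0.02
```

Contact at 6 N at the predicted height (0.277), so the collar is seated. A quick look before letting go.

Run:
```python
from h import *
g=grab('scene','s10'); s=bot.observe(); print(s['clock'],s['position'],s['force'],s['grip_width'])
cv2.imwrite('pics/s10b.png',cv2.resize(g['pixels'][150:270,280:420],None,fx=5,fy=5,interpolation=cv2.INTER_CUBIC))
```

```text
19.9333 [0.56352621 0.12762134 0.27723295] [-2.35950413 -1.02040398  5.5565879 ] 0.020249033218944078
```

View pics/s10b.png

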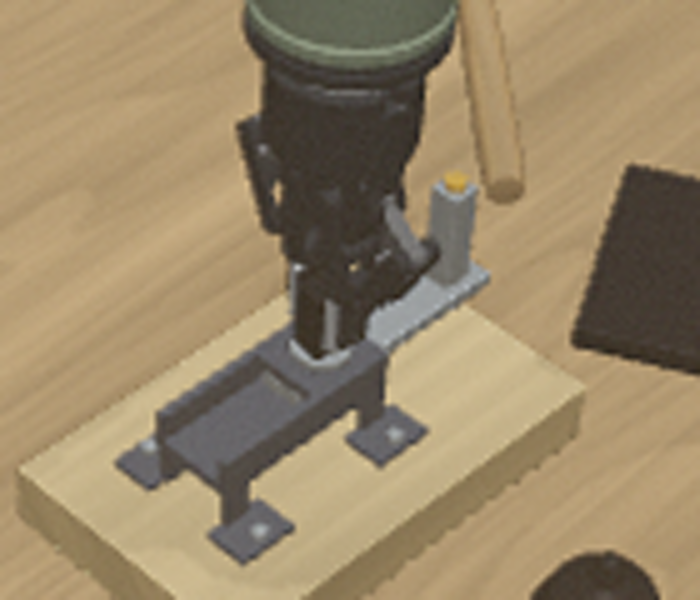

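The collar at (320,352) sits on the top plate and the bar is still out. Letting go, waiting, then rising.

Emit:
step_arm:
  plan:
    - [[0,0,0,0],[0,0,0,0],[0,0,0,0],[0,0,0,0],[0,0,0,0],[0,0,0,0]]
  jaw: 0

```text
clock: 20.43
position: [0.5635, 0.1277, 0.2772]
tool_rot: [3.141, 0.001, -0.186]
force: [0.2, 0.4, -0.0]
grip_width: 0.0853
```

Emit:
step_arm:
  plan:
    - [[0,0,1,0],[0,0,3,0],[0,0,6,0],[0,0,9,0],[0,0,12,0],[-1,-3,13,0],[-2,-6.5,13,0],[-3,-10,13,0],[-4,-13,13,0],[-5,-15,13,0],[-5,-15,13,0],[-5,-15,13,0]]

```text
clock: 21.43
position: [0.5132, -0.0234, 0.408]
tool_rot: [3.14, 0.0, -0.189]
force: [0.2, 0.3, -0.5]
grip_width: 0.0854
```

Run:
```python
from h import *
g=grab('scene','s11');t=grab('top','t11');f=grab('wrist','w11'); s=bot.observe(); print(s['clock'],s['position'],s['force'],s['grip_width'])
cv2.imwrite('pics/s11b.png',cv2.resize(g['pixels'][150:270,280:420],None,fx=5,fy=5,interpolation=cv2.INTER_CUBIC))
```

```text
21.5833 [ 0.51373811 -0.02141714  0.40759644] [-0.02036565  0.01688468 -0.38459191] 0.08525425061707796
```

View pics/s11b.png

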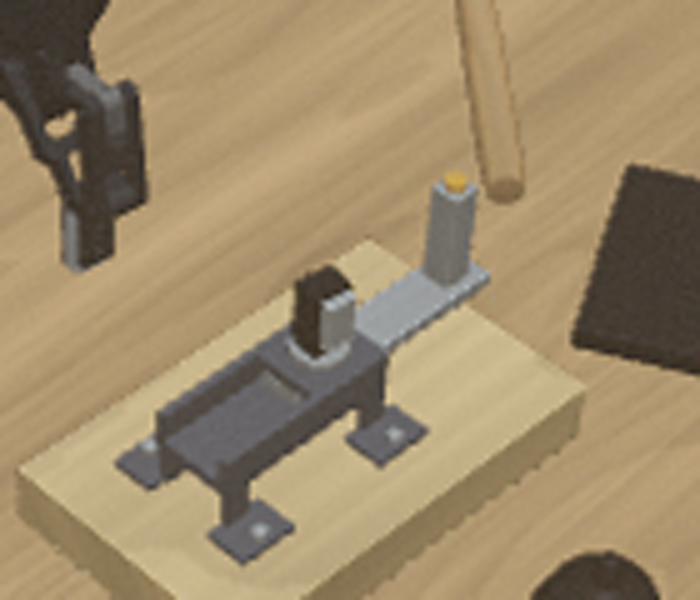

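View pics/w11.png

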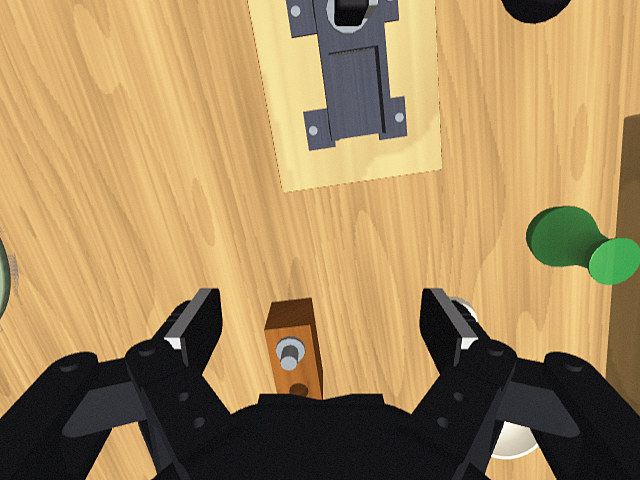

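The pin stands upright on the sleeve at scene crop (322,315) with its button proud; bar out, gripper clear. One numeric check of pin height, stub and bystanders before handing in.

Run:
```python
from h import *
g=load('s11');t=load('t11');t0=load('top0')
def stub(f,x0,x1,y0,y1):
    hsv=cv2.cvtColor(f['pixels'],cv2.COLOR_BGR2HSV).astype(int);m=((hsv[...,0]>10)&(hsv[...,0]<28)&(hsv[...,1]>160)&(hsv[...,2]>120)).astype(np.uint8)
    k=np.zeros_like(m);k[y0:y1,x0:x1]=m[y0:y1,x0:x1];M=cv2.moments(k,True);return M['m10']/M['m00'],M['m01']/M['m00'],M['m00']
a=stub(g,365,377,180,192);print(a)
for X in [(.5658,.2205,.1485),(.5623,.1256,.137)]: print('proj',proj(g,X),proj(t,X))
try:
  b=stub(t,235,275,235,265);print(b);print(tri([ray(g,*a[:2]),ray(t,*b[:2])]))
except Exception as e: print(e)
d=cv2.absdiff(t['pixels'],t0['pixels']).max(2);d[300:,:]*=1
n,l,st,c=cv2.connectedComponentsWithStats((d>40).astype(np.uint8))
print([st[i].tolist() for i in range(1,n) if st[i][4]>15])
cv2.imwrite('pics/t11b.png',cv2.resize(t['pixels'][215:320,225:345],None,fx=5.5,fy=5.5,interpolation=cv2.INTER_CUBIC))
```

```text
(371.0, 187.0, 2.0)
proj [370.1653766 185.6834613] [246.35207342 247.98019236]
proj [343.88697759 206.2896015 ] [282.39733051 249.8302968 ]
(246.875, 247.875, 8.0)
(array([0.56754784, 0.22041625, 0.14497418]), [np.float64(0.0011578491853716482), np.float64(0.0011578491853714765)])
[[294, 200, 346, 280, 27225], [243, 245, 21, 14, 245], [266, 246, 9, 11, 58], [279, 249, 11, 8, 40], [406, 428, 4, 16, 19], [306, 441, 46, 39, 863], [284, 457, 21, 23, 260]]
```

View pics/t11b.png

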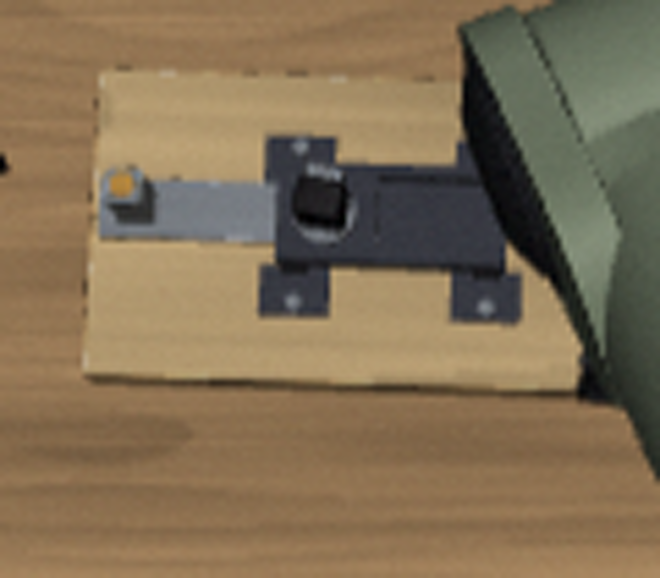

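The stub is at y = 0.2204 (at the stop), the pin top is where it is expected in both views, and the only changes in the picture are the bar, the pin and the arm. Handing in.

```bash
python3 -c "
from workcell import bot
print(bot.job_done(), bot.observe()['clock'])"
```

```text
the job is handed in; nothing more can be done
the job is handed in; nothing more can be done
```

I pulled the bar 60 mm out to its stop, pushed the ball-lock pin down until its collar sat on the sleeve, and let go. I then moved the arm clear and handed the job in shortly after 21.6 s. No verdict is reported.

- **Finding the hole:** I felt the upright in y and x and put the hole at about (0.562, 0.126), a sleeve offset of about +5 to 7 mm. The wrist camera agreed within 1 mm.
- **Fitting the pin:** With the button held in, the pin met no noticeable resistance on the way down. The collar touched at the expected height with about 6 N.
- **Last checks:** The pictures show the pin upright with its button sprung out, the bar out and the gripper clear and open. The stub measured y = 0.2204, which matches the stop.
- **Disagreement:** The stub's height came out at 145 mm in that last two-view check, against 148.5 mm stated. Its colour mask covered only 2 and 8 pixels in the two views.
- **Not checked directly:** The balls under the lower plate are out of view; I infer they are out from the button. The top view showed nothing else changed where it was visible, but the arm hid its right side, including the rack, dome, bowl and glass form. The wrist view still showed the plain pin in the rack.

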